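# Size a drilled bar in the hand press

## Task

Slide the orange drilled bar into the hand press, hole end first, flat on the anvil between the guides, until its end rests against the end stop, and let go of it. Then press the red cap down until the plunger bottoms on its stop, keep it there about a second, and let it spring all the way up, leaving the bar home in the press. Be gentle: feel for both stops rather than ramming them (nothing against the press harder than 40 N), and leave everything else on the bench where it is.

Things in the scene. Friction and masses are not known exactly. Their poses are not given: they have to be found in the camera images.
- bar: The orange drilled bar: 150 long (its x) x 30 wide (y) x 12 mm thick (z), 140 g, lying flat. Origin at the centre of its underside. It has one 15 mm through hole 45 mm from the origin towards +x; the +x end is the one that goes into the press first.
- bar_tip (a point): Middle of the lower edge of the orange bar's +x (drilled) end, 75 mm from the bar's origin.
- press: Teal hand press fixed to the bench, light-green head, red plunger cap; its pin goes down through the bar's hole. Origin on the bench right under the plunger's vertical axis; +x points from the open front to the column, z up. Foot 120 mm wide, 16 tall, x -60 to +130. Steel anvil x -60 to +40, top 30 mm above the bench. Nothing may be pushed against the press with more than 40 N.
- nest_mouth (a point): Front opening of the guides on the anvil's top: press x = -55 mm, y = 0, 30 mm up. Two steel guides, 12 mm high, are about 60 mm apart here and close in to 33 mm apart at x = -25, then run straight to the end stop at x = +30.
- nest_stop (a point): Where the bar's drilled end goes: face of the end stop, mid between the guides, on the anvil's top: press x = +30 mm, y = 0, 30 mm up; axes as the press's. A bar that is home reaches from x = +30 back to x = -120, its last 60 mm sticking out over the bench in front of the anvil.
- column_top (a point): Top of the press's column: press x = +85 mm, y = 0, 185 mm up; column 50 x 60 mm. The head reaches forward from it to x = -24 mm, 44 mm wide, 34 thick. It is clamped at another height each time (not measured): underside 96 to 128 mm above the bench.
- plunger (a joint): How far the red cap is down, in m: 0 up, 0.050 on its hard stop. Cap: flat disc 44 mm across on the press's axis; up, its top is 120 mm above the head's underside (216 to 248 mm above the bench) and the 8 mm pin's tip 52 to 84 mm above the bench. A spring pushes it up: about 2 N at the start, 8 N just above the stop.
- blank: undrilled blue bar, 150 x 30 x 12 mm; not part of the job. Leave it where it is.
- hammer: hammer lying on the bench, origin near the middle. Leave it where it is.
- wrench: wrench lying on the bench. Leave it where it is.
- mug: blue mug, 80 mm across, 95 mm tall. Leave it where it is.
- oil_can: green bottle with red cap, 60 mm across, 160 mm tall. Leave it where it is.
- bolt_jar: jar, 70 mm across, 90 mm tall. Leave it where it is.
- bearing: steel ring, 56 mm across, 14 mm tall. Leave it where it is.
Things that resemble listed ones, but are neither listed nor needed, are in the scene too. What is shaped like the press but brown or purple is not meant.

How it is judged:
By the outcome, as a careful person would: the job done as asked, in the order asked, and still so for the second after the job is handed in, with the robot touching nothing.
It also fails if it takes over 61 s, if anything falls off the work surface, if the arm or the gripper's body presses on something with over 40 N, if the wrist force passes 120 N, or if a joint passes its speed limit or range.

## Robot

A 6-joint arm with a two-finger parallel gripper is mounted at the origin on the work surface. World frame = base frame: x ahead of the robot, y to its left, z up, the work surface at z = 0. Lengths are in m, angles in rad, forces in N, time in s.
With the tool pointing down it reaches from about 0.35 to 0.875 m from the base axis. Payload 4.2 kg.
Tool frame: the origin (TCP) lies at the very end of the fingers, on their centre line; the grasp point (between the pads) lies 19 mm behind it (manip.grip_point_offset is the z of the grasp point in the tool frame, in m); z points along the fingers, y is the direction in which the jaws open and shut (so a half turn about z gives the same grasp; the last joint's range is limited). The gripper opens to 85 mm and grips with 20 to 120 N. Pads are 22 mm wide; open, the fingers measure 114 mm over their backs; the gripper's body (76 mm by 85 mm) begins 54 mm behind the grasp point. The pads swing forward as they close: fully open they stand 13 mm farther back than shut.
Start: joints at [1.514, 0.385, 0.008, 0, -1.194, -0.259], TCP at [0.194, 0.594, 0.207] pointing down, gripper open.
Joint ranges: [-3.14, 3.14], [-1.21, 2.06], [-1.07, 1.41], [-3.16, 2.05], [-2.99, -0.16], [-3.1, 3.1]. Speed limits (rad/s): [2.79, 2.79, 3.14, 3.14, 3.14, 3.14].

## Interface

Orientations are given as [roll, pitch, yaw] about the fixed x, y, z axes, in that order (R = Rz(yaw) Ry(pitch) Rx(roll)).
In Python, from plant import manip gives the robot as it stands.
- The arm moves only by the tool step_arm, never from a script. Its arguments are lists of equal length, an entry for each row: "turn": the turn, a rotation vector about the tool's x, y, z in degrees, a list of three; "delta_pos": the shift along the tool's x, y, z in cm, a list of three; "jaw": the closure in counts, from 0 (fully open) to 255 (shut). In form: {"turn": [[wx, wy, wz], ...], "delta_pos": [[x, y, z], ...], "jaw": [jaw, ...]}. A call has 1 to 12 rows; each row shifts and turns the commanded pose from where the row before left it, along the tool's axes as they then stand; what a row does not reach is not made up. A row lasts 1/10 s, in which the tool goes at most 50 mm and 8.59 degrees, less where a joint would pass 70% of its speed; a pose out of reach is approached as far as the arm can. A call is refused whole if a number of a shift passes 5 or a number of a turn 8.59, either way. A call with a gripper value outside its range is refused whole. The fingers move at their own pace and stop on an object; "newtons" is the grip in N (left out, the last holds). Time passes only in rows, so rows that do not move let the fingers close. It gives the time, the measured TCP pose, the force and the opening at its end, in the units of the state.
- manip.get_state(): the state, without advancing time (a new reading comes with each control period).
- manip.capture(name): name is "side" or "top" or "wrist"; returns the picture (480x640x3 uint8, red, green, blue); there is no depth.
- manip.camera_info(name): a dict with "intrinsics" (3x3 intrinsics, pixels), "R" (3x3) and "t" (3): a world point X has camera coordinates R X + t; the wrist camera has in their place "T_tool_cam" (4x4, takes a point from camera to tool coordinates, whose origin is the TCP and whose axes are the flange's). Camera axes: x right, y down, z forward; pixel columns grow to the right and rows downward; lengths in m; the calibration is good to about 2 mm. A picture is of the moment at which its call begins: read the wrist's pose just before it. camera_info takes no time and is no camera call.
- manip.sign_off(): hands the job in, once; it reports no verdict.
The state is a dict: "clock": time; "qpos": joint angles; "qvel": joint speeds; "joint_torque": joint torques, N m; "eef_pos": TCP position; "ee_rot": TCP orientation; "force": force on the tool from outside, world axes, zero at the start; "wrist_torque": the same for the moment, N m; "width": opening from 0.0 (shut) to 1.0 (fully open).
Only numpy, scipy, OpenCV 4.12 (cv2) and the standard library are available. Lean on these libraries where they do the work, as an engineer would, in place of code of your own. Each camera call takes 0.05 s, during which the arm holds its last target.

## Working session

There is one attempt and no reset: what is moved stays moved. The work goes in short steps, Python scripts to look and compute and a tool call to move; the robot and the scene stay as the last step left them, time stands still between calls to the robot, and variables do not carry over. Pictures are saved under pics/ and viewed, and the job is handed in when it is done.

Besides the shell and the picture viewer there is one more tool, called after ">>>" by a JSON object that holds its "method" and its "body". step_arm: Moves the arm, as the interface text tells. Its arguments: {"type":"object","properties":{"turn":{"type":"array"},"delta_pos":{"type":"array"},"jaw":{"type":"array"},"newtons":{"type":"number"}},"required":["turn","delta_pos","jaw"]}

```bash
ls; mkdir -p pics; python3 - <<'E'
from plant import manip
import cv2
print(manip.get_state(), manip.grip_point_offset)
for n in ("side","top"):
    im=manip.capture(n); cv2.imwrite(f"pics/{n}0.png",im[:,:,::-1]); print(n,manip.camera_info(n))
print(manip.camera_info("wrist"))
E
```

```text
pics
{'clock': 0.0, 'qpos': array([ 1.51362444e+00,  3.85571736e-01,  6.62010617e-03, -4.98146068e-04,
       -1.19397263e+00, -2.58629229e-01]), 'qvel': array([ 0.00055697, -0.00170758,  0.00072185,  0.00011311, -0.00027556,
       -0.00022937]), 'joint_torque': array([-3.52853431e-05, -3.92285728e+01,  1.88395375e+01,  4.18589383e+00,
       -4.60650801e-03,  5.15108042e-06]), 'eef_pos': array([0.19388092, 0.59350399, 0.20601035]), 'ee_rot': array([ 3.13941708e+00, -9.68299817e-05, -3.15984808e-01]), 'force': array([-0.3291676 ,  0.36219535, -0.8633438 ]), 'wrist_torque': array([ 0.01987263, -0.01776571,  0.00909695]), 'width': 0.998009578950386} -0.0187
side {'intrinsics': array([[506.58064019,   0.        , 312.97644611],
       [  0.        , 506.58064019, 244.33582283],
       [  0.        ,   0.        ,   1.        ]]), 'R': array([[-0.9974075 , -0.06845533,  0.02218455],
       [-0.0547736 ,  0.52226918, -0.85101983],
       [ 0.04667054, -0.85002869, -0.52466474]]), 't': array([0.49097873, 0.12543479, 1.28829167])}
top {'intrinsics': array([[464.84195135,   0.        , 324.11946939],
       [  0.        , 464.84195135, 240.21748172],
       [  0.        ,   0.        ,   1.        ]]), 'R': array([[-0.01923476, -0.99981226, -0.0023398 ],
       [-0.9985043 ,  0.01932928, -0.05114233],
       [ 0.05117795,  0.00135259, -0.99868863]]), 't': array([0.01485414, 0.52801244, 1.18305843])}
{'intrinsics': array([[345.65718856,   0.        , 316.58009798],
       [  0.        , 345.65718856, 239.91732571],
       [  0.        ,   0.        ,   1.        ]]), 'T_tool_cam': array([[ 1.93838662e-04, -9.60618696e-01, -2.77869903e-01,
         7.13552492e-02],
       [ 9.99999766e-01,  3.94987930e-06,  6.83932613e-04,
        -1.82332686e-04],
       [-6.55900903e-04, -2.77869970e-01,  9.60618472e-01,
        -1.67438012e-01],
       [ 0.00000000e+00,  0.00000000e+00,  0.00000000e+00,
         1.00000000e+00]])}
```

View pics/top0.png

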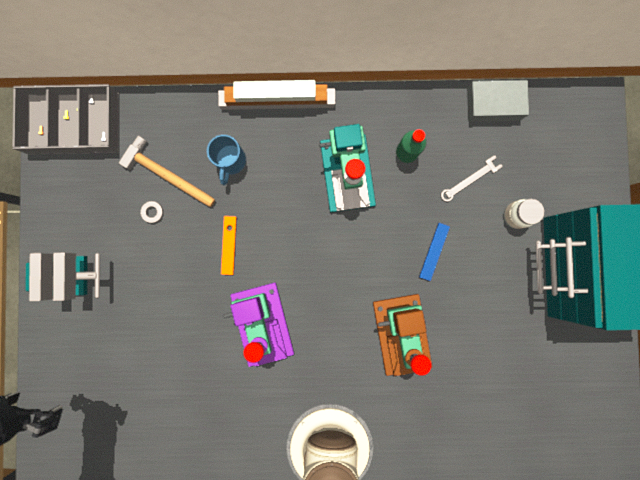

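View pics/side0.png

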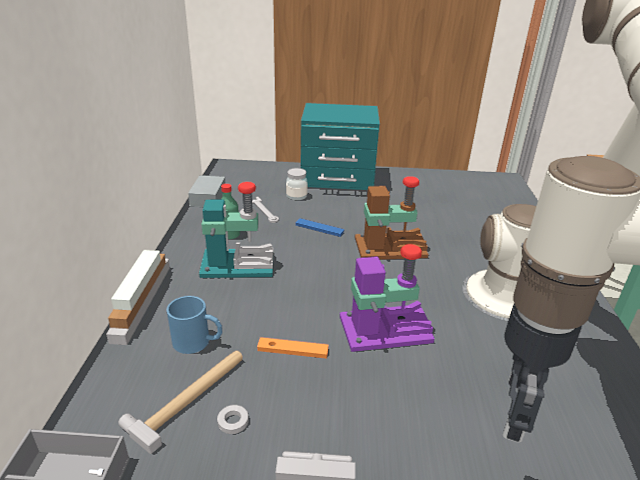

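The top view shows the teal press around (350,170), its open front facing the robot. The orange bar is at (228,245) with the hole end up at (229,224). Next I'll measure both.

```bash
cat > h.py <<'E'
import numpy as np, cv2
from plant import manip
from scipy.spatial.transform import Rotation as Ro
def ray(n,uv,st=None):
    c=manip.camera_info(n); K=c["intrinsics"]
    d=np.linalg.inv(K)@np.array([uv[0],uv[1],1.0])
    if n=="wrist":
        T=c["T_tool_cam"]; R=Ro.from_euler("xyz",st["ee_rot"]).as_matrix()
        return st["eef_pos"]+R@T[:3,3], R@T[:3,:3]@d
    return -c["R"].T@c["t"], c["R"].T@d
def onz(n,uv,z,st=None):
    o,d=ray(n,uv,st); return o+d*(z-o[2])/d[2]
def tri(r1,r2):
    (o1,d1),(o2,d2)=r1,r2
    s=np.linalg.lstsq(np.c_[d1,-d2],o2-o1,rcond=None)[0]
    a,b=o1+s[0]*d1,o2+s[1]*d2
    return (a+b)/2,np.linalg.norm(a-b)
def proj(n,X,st=None):
    c=manip.camera_info(n)
    if n=="wrist":
        T=c["T_tool_cam"]; R=Ro.from_euler("xyz",st["ee_rot"]).as_matrix()
        p=T[:3,:3].T@(R.T@(np.array(X)-st["eef_pos"])-T[:3,3])
    else: p=c["R"]@np.array(X)+c["t"]
    p=c["intrinsics"]@p; return p[:2]/p[2]
def mask(im,lo,hi):
    return cv2.inRange(cv2.cvtColor(im,cv2.COLOR_RGB2HSV),lo,hi)
E
cat > m0.py <<'E'
from h import *
t=cv2.imread("pics/top0.png")[:,:,::-1].copy(); s=cv2.imread("pics/side0.png")[:,:,::-1].copy()
np.set_printoptions(precision=4,suppress=True)
def cons(im,lo,hi,amin):
    c,_=cv2.findContours(mask(im,lo,hi),cv2.RETR_EXTERNAL,cv2.CHAIN_APPROX_NONE)
    return [k for k in c if cv2.contourArea(k)>amin]
for k in cons(t,(10,180,120),(25,255,255),300):
    r=cv2.minAreaRect(k)
    if abs(r[0][0]-228)<20:
        B=cv2.boxPoints(r); print("bar",r); W=np.array([onz("top",b,.012) for b in B]); print(W, W.mean(0)); 
        for i in range(4): print(np.linalg.norm(W[i]-W[i-1]))
caps={}
for n,im in (("top",t),("side",s)):
    for k in cons(im,(0,200,150),(4,255,255),60):
        (c,ax,a)=cv2.fitEllipse(k); print(n,"red",c,ax,a)
for k in cons(t,(80,150,60),(95,255,255),200):
    r=cv2.minAreaRect(k); print("teal",r)
cv2.imwrite("pics/topz.png",cv2.resize(t[110:225,300:400,::-1],None,fx=5,fy=5,interpolation=cv2.INTER_CUBIC))
cv2.imwrite("pics/sidez.png",cv2.resize(s[170:290,190:290,::-1],None,fx=5,fy=5,interpolation=cv2.INTER_CUBIC))
E
python3 m0.py
```

```text
bar ((228.36048889160156, 245.1505584716797), (12.29876708984375, 58.1826286315918), 3.0127875804901123)
[[0.4468 0.272  0.012 ]
 [0.5966 0.2629 0.012 ]
 [0.5943 0.2312 0.012 ]
 [0.4446 0.2405 0.012 ]] [0.5206 0.2517 0.012 ]
0.031629828181798415
0.15000704840447301
0.03183264559207488
0.14998493221772194
top red (420.4412841796875, 364.5479736328125) (18.79427146911621, 19.91582679748535) 136.3293914794922
top red (253.23196411132812, 351.74432373046875) (17.77068328857422, 19.189729690551758) 52.726104736328125
top red (354.7211608886719, 168.3643341064453) (18.09372329711914, 18.569942474365234) 172.14901733398438
top red (418.44427490234375, 135.5489959716797) (10.531333923339844, 11.393207550048828) 39.90992736816406
teal ((595.3934326171875, 267.0704650878906), (120.32292938232422, 8.386673927307129), 87.48863983154297)
teal ((619.5, 267.0), (124.0, 39.0), 90.0)
teal ((366.87841796875, 176.770263671875), (59.01923751831055, 8.055550575256348), 80.53767395019531)
teal ((333.2923278808594, 178.83847045898438), (64.24999237060547, 16.744688034057617), 82.87498474121094)
teal ((347.4192199707031, 136.14410400390625), (21.54268455505371, 26.036251068115234), 82.40535736083984)
```

View pics/topz.png

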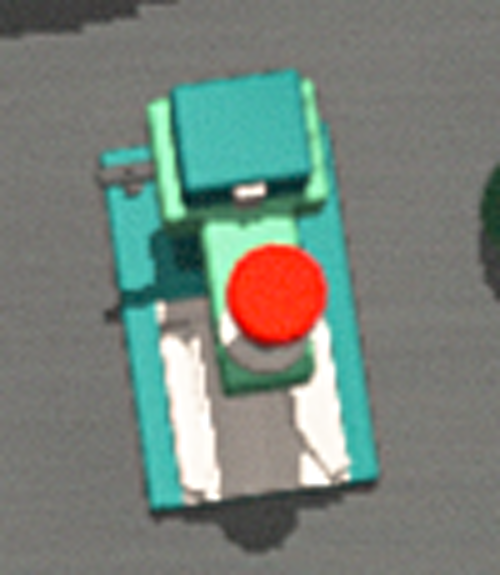

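View pics/sidez.png

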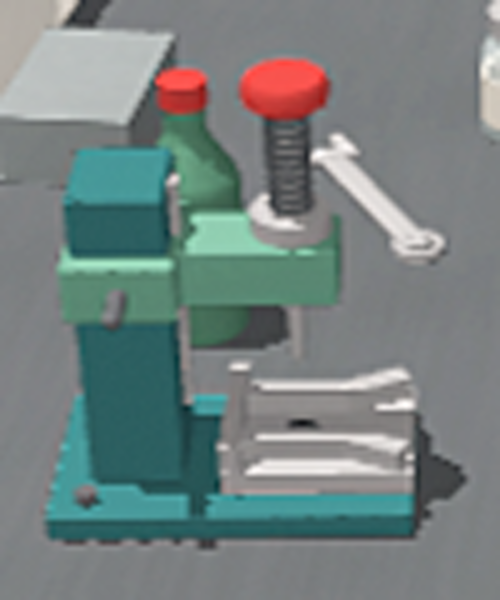

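```bash
cat > m1.py <<'E'
from h import *
np.set_printoptions(precision=4,suppress=True)
Z=lambda p:(p[0]/5+300,p[1]/5+110)
S=lambda p:(p[0]/5+190,p[1]/5+170)
fl=onz("top",Z((153,510)),.016); fr=onz("top",Z((380,480)),.016); print("foot",fl,fr,np.linalg.norm(fl-fr))
cc=[onz("top",Z(p),.185) for p in ((175,85),(298,70),(308,182),(188,201))]
print("col",np.array(cc),np.mean(cc,0))
for i in range(4): print(np.linalg.norm(cc[i]-cc[i-1]))
# cap: side ellipse centre of disc top approx
s=cv2.imread("pics/side0.png")[:,:,::-1].copy()
m=mask(s,(0,150,120),(6,255,255)); m[:, :235]=0; m[:,262:]=0; m[210:]=0
ys,xs=np.nonzero(m); print("capside",xs.min(),xs.max(),ys.min(),ys.max())
print(tri(ray("top",(354.7,168.4)),ray("side",((xs.min()+xs.max())/2,S((0,83))[1]))))
f=(fl+fr)/2; c=np.mean(cc,0); d=(c-f)[:2]; print("frontmid->col",f,c,np.linalg.norm(d),"yaw",np.arctan2(d[1],d[0]), "yaw foot",np.arctan2(-(fl-fr)[0],(fl-fr)[1]))
ax=f[:2]+d/np.linalg.norm(d)*.06; print("axis",ax)
for z in (.2,.216,.23,.248): print(z,onz("top",(354.7,168.4),z))
E
python3 m1.py
```

```text
foot [ 0.6005 -0.0134  0.016 ] [ 0.6138 -0.1308  0.016 ] 0.11806669040974252
col [[ 0.772  -0.0247  0.185 ]
 [ 0.7777 -0.0798  0.185 ]
 [ 0.727  -0.0831  0.185 ]
 [ 0.7195 -0.0294  0.185 ]] [ 0.749  -0.0543  0.185 ]
0.05269755418033278
0.05535073707720965
0.05078909121983189
0.05414312388563343
capside 238 255 182 193
(array([ 0.6671, -0.0634,  0.2333]), np.float64(0.0015366858459392807))
frontmid->col [ 0.6072 -0.0721  0.016 ] [ 0.749  -0.0543  0.185 ] 0.14299518997145597 yaw 0.12511606921799404 yaw foot 0.11247029700031048
axis [ 0.6667 -0.0646]
0.2 [ 0.6748 -0.0656  0.2   ]
0.216 [ 0.6715 -0.0645  0.216 ]
0.23 [ 0.6686 -0.0635  0.23  ]
0.248 [ 0.6649 -0.0623  0.248 ]
```

```bash
cat >> h.py <<'E'
np.set_printoptions(precision=4,suppress=True)
def plan(p,yaw):
    st=manip.get_state(); R=Ro.from_euler("xyz",st["ee_rot"])
    G=Ro.from_euler("xyz",[np.pi,0,yaw])
    print("at",st["clock"],st["eef_pos"],st["ee_rot"],"F",st["force"],"w",st["width"])
    print("turn deg",np.degrees((R.inv()*G).as_rotvec()),"shift cm now-axes",R.inv().apply(np.array(p)-st["eef_pos"])*100,"after-turn axes",G.inv().apply(np.array(p)-st["eef_pos"])*100)
PA=np.array([.667,-.064]); PY=.12
def pw(x,y=0): c,s=np.cos(PY),np.sin(PY); return PA+np.array([c*x-s*y,s*x+c*y])
E
python3 - <<'E'
from h import *
plan([.4657,.2551,.12],-.061)
print([onz("top",p,.185) for p in ((232,303),(258,297),(268,325),(388,310),(425,308),(428,335))])
E
```

```text
at 0.1 [0.1939 0.5936 0.2061] [ 3.1396 -0.0001 -0.316 ] F [-0.1782 -0.7054 -0.0842] w 1.0020012592092014
turn deg [  0.112    0.01   -14.6106] shift cm now-axes [36.349  23.7068  8.6616] after-turn axes [29.1899 32.1256  8.6125]
[array([0.3856, 0.2088, 0.185 ]), array([0.3976, 0.1517, 0.185 ]), array([0.3363, 0.1306, 0.185 ]), array([ 0.3639, -0.1323,  0.185 ]), array([ 0.3667, -0.2133,  0.185 ]), array([ 0.3081, -0.2181,  0.185 ])]
```

>>> {"method": "step_arm", "body": {"turn": [[0,0,-7.3],[0,0,-7.3],[0,0,0],[0,0,0],[0,0,0],[0,0,0],[0,0,0],[0,0,0],[0,0,0],[0,0,0],[0,0,0],[0,0,0]], "delta_pos": [[0,0,0],[0,0,0],[2,2.2,0.5],[3,3.3,0.8],[3.5,3.8,1],[3.6,4,1],[3.6,4,1],[3.6,4,1],[3.5,3.8,1],[3,3.3,1],[2,2.2,0.8],[1.39,1.5,0.5]], "jaw": [0,0,0,0,0,0,0,0,0,0,0,0]}}

```text
clock: 1.3
eef_pos: [0.4544, 0.2683, 0.1236]
ee_rot: [3.14, 0.002, -0.063]
force: [-0.8, -0.3, 0.6]
width: 0.998
```

```bash
python3 - <<'E'
from h import *
plan([.4657,.2551,.12],-.061)
st=manip.get_state(); im=manip.capture("wrist"); cv2.imwrite("pics/w1.png",im[:,:,::-1])
c,_=cv2.findContours(mask(im,(10,180,100),(25,255,255)),cv2.RETR_EXTERNAL,cv2.CHAIN_APPROX_NONE)
for k in c:
    if cv2.contourArea(k)>300:
        r=cv2.minAreaRect(k); print(r); W=np.array([onz("wrist",b,.012,st) for b in cv2.boxPoints(r)]); print(W,W.mean(0))
for n in ("top",):
    t=manip.capture(n)
print(proj("wrist",[.5655,.249,.012],st))
E
```

```text
at 1.3 [0.4544 0.2683 0.1236] [ 3.14    0.0015 -0.0634] F [-0.7529 -0.2547  0.5964] w 0.9984305955908557
turn deg [ 0.0886  0.0876 -0.1359] shift cm now-axes [1.211  1.2489 0.3615] after-turn axes [1.2075 1.2523 0.3614]
((332.52386474609375, 146.96592712402344), (38.835811614990234, 180.82876586914062), 1.3219757080078125)
[[0.4478 0.273  0.012 ]
 [0.5839 0.2608 0.012 ]
 [0.5816 0.2326 0.012 ]
 [0.4449 0.2406 0.012 ]] [0.5145 0.2517 0.012 ]
[332.6055  82.5245]
```

View pics/w1.png

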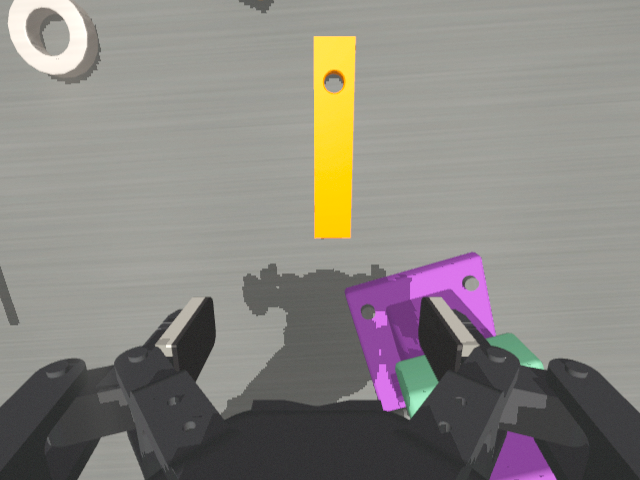

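The wrist view agrees with the top view: the hole is at (334,82) and I predicted (333,82). I'll go down on the tail now.

>>> {"method": "step_arm", "body": {"turn": [[0,0,0],[0,0,0],[0,0,0],[0,0,0],[0,0,0],[0,0,0],[0,0,0]], "delta_pos": [[0,0,0],[0,0,2],[0,0,3],[0,0,2.5],[0,0,1.5],[0,0,0],[0,0,0]], "jaw": [0,0,0,0,0,0,0]}}

```text
clock: 2.1
eef_pos: [0.4539, 0.2719, 0.0352]
ee_rot: [-3.141, -0.001, -0.059]
force: [0.2, -0.3, 0.6]
width: 0.996
```

```bash
python3 - <<'E'
from h import *
plan([.4657,.2551,.004],-.061)
E
```

```text
at 2.1 [0.4539 0.2719 0.0352] [-3.1413 -0.0006 -0.0592] F [ 0.2258 -0.2639  0.6251] w 0.9964320240195418
turn deg [-0.0176 -0.0356  0.1039] shift cm now-axes [1.2761 1.6076 3.1212] after-turn axes [1.281  1.6043 3.1209]
```

>>> {"method": "step_arm", "body": {"turn": [[0,0,0],[0,0,0],[0,0,0],[0,0,0],[0,0,0],[0,0,0]], "delta_pos": [[0.64,0.8,0],[0.64,0.8,0],[0,0,1.5],[0,0,1],[0,0,0.6],[0,0,0]], "jaw": [0,0,0,0,0,0]}}

```text
clock: 2.7
eef_pos: [0.4654, 0.2534, 0.003]
ee_rot: [3.14, 0.001, -0.061]
force: [0.2, -0.7, -0.3]
width: 1.003
```

```bash
python3 - <<'E'
from h import *
plan([.4657,.2551,.004],-.061)
E
```

```text
at 2.7 [0.4654 0.2534 0.003 ] [ 3.1402  0.0012 -0.0614] F [ 0.2097 -0.668  -0.3211] w 1.0030348868268197
turn deg [ 0.0791  0.0706 -0.0237] shift cm now-axes [ 0.0149 -0.1741 -0.1033] after-turn axes [ 0.0151 -0.1742 -0.103 ]
```

>>> {"method": "step_arm", "body": {"turn": [[0,0,0],[0,0,0],[0,0,0],[0,0,0],[0,0,0],[0,0,0],[0,0,0],[0,0,0],[0,0,0],[0,0,0]], "delta_pos": [[0,-0.15,-0.1],[0,0,0],[0,0,0],[0,0,0],[0,0,0],[0,0,0],[0,0,0],[0,0,0],[0,0,0],[0,0,0]], "jaw": [60,120,140,150,160,170,180,200,230,255], "newtons": 50}}

```text
clock: 3.7
eef_pos: [0.4658, 0.2555, 0.0047]
ee_rot: [3.142, 0.0, -0.061]
force: [0.5, -0.0, -0.2]
width: -0.001
```

```bash
python3 - <<'E'
from h import *
plan([.4657,.2551,.10],-.061)
E
```

```text
at 3.7 [0.4658 0.2555 0.0047] [ 3.1415  0.     -0.061 ] F [ 0.4936 -0.0475 -0.1669] w -0.0007945256518148706
turn deg [ 0.0033  0.0028 -0.0018] shift cm now-axes [-0.009   0.0425 -9.5325] after-turn axes [-0.0085  0.042  -9.5325]
```

```bash
python3 - <<'E'
from h import *
for n in ("wrist","side"):
    im=manip.capture(n); cv2.imwrite(f"pics/{n}2.png",im[:,:,::-1])
E
```

```text
(no output)
```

View pics/wrist2.png

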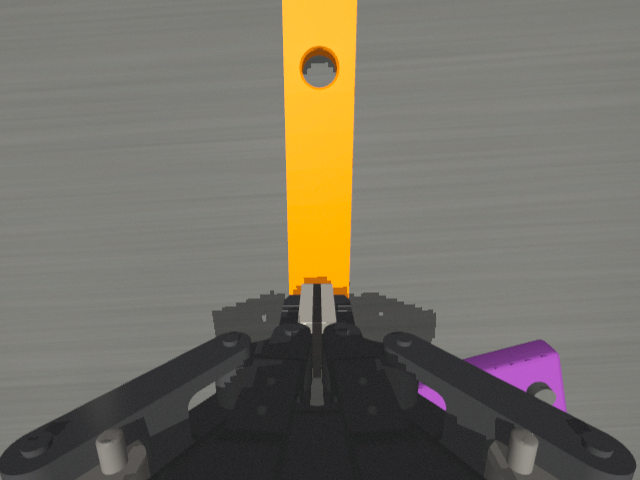

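View pics/side2.png

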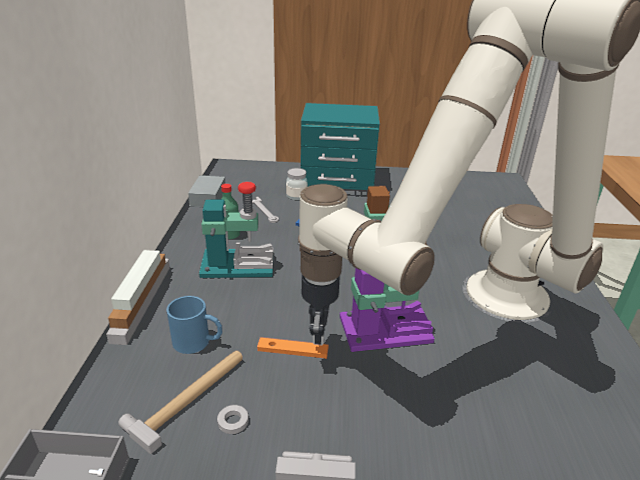

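```bash
python3 - <<'E'
from h import *
st=manip.get_state(); print(st["eef_pos"],st["force"],st["width"],st["clock"])
print("hole",onz("wrist",(319,67),.012,st),"tip px",proj("wrist",st["eef_pos"],st),"side tip",proj("side",st["eef_pos"]))
for r in (200,280): print([onz("wrist",(c,r),.012,st) for c in (289,350)])
print("tail row proj",proj("wrist",[.4457,.2562,.012],st),proj("wrist",[.4457,.2562,0],st))
im=cv2.imread("pics/side2.png"); cv2.imwrite("pics/side2z.png",cv2.resize(im[270:380,240:350],None,fx=5,fy=5,interpolation=cv2.INTER_CUBIC))
im=manip.capture("top");cv2.imwrite("pics/top2z.png",cv2.resize(im[190:300,180:290,::-1],None,fx=5,fy=5,interpolation=cv2.INTER_CUBIC))
E
```

```text
[0.4658 0.2556 0.0047] [-0.6379 -0.6284  0.3229] -0.00027625345547354615 3.8
hole [0.5664 0.2483 0.012 ] tip px [316.3353 282.0246] side tip [317.1453 350.9217]
[array([0.5109, 0.2656, 0.012 ]), array([0.5092, 0.2372, 0.012 ])]
[array([0.4709, 0.2689, 0.012 ]), array([0.469 , 0.2385, 0.012 ])]
tail row proj [317.4748 323.565 ] [317.4026 312.465 ]
```

View pics/side2z.png

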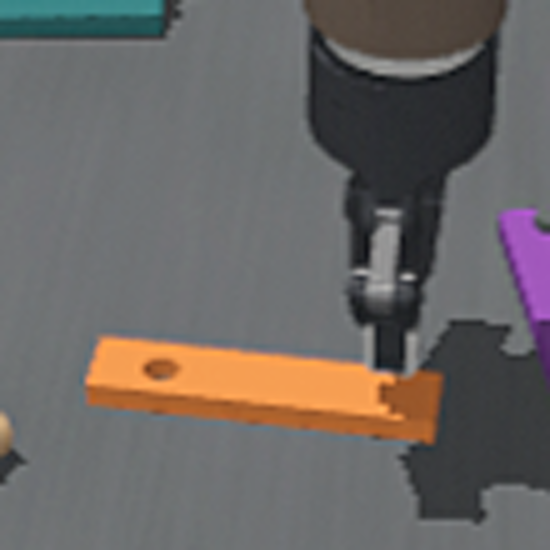

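View pics/top2z.png

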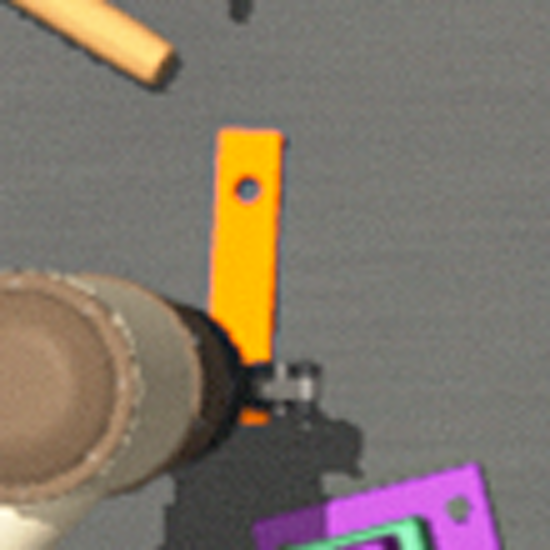

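The jaws shut above the bar, which hasn't moved (side zoom: tips at (395,375), bar top below them). I'll feel down gently to find the real height of the fingertips.

>>> {"method": "step_arm", "body": {"turn": [[0,0,0],[0,0,0],[0,0,0]], "delta_pos": [[0,0,0.1],[0,0,0.1],[0,0,0]], "jaw": [255,255,255]}}

```text
clock: 4.15
eef_pos: [0.4657, 0.2554, 0.0025]
ee_rot: [3.141, 0.0, -0.061]
force: [-0.2, -0.1, 0.8]
width: -0.002
```

>>> {"method": "step_arm", "body": {"turn": [[0,0,0],[0,0,0],[0,0,0]], "delta_pos": [[0,0,0.1],[0,0,0.1],[0,0,0]], "jaw": [255,255,255]}}

```text
clock: 4.45
eef_pos: [0.4657, 0.2554, 0.0005]
ee_rot: [3.141, 0.0, -0.061]
force: [-0.1, 0.1, -0.4]
width: 0.002
```

>>> {"method": "step_arm", "body": {"turn": [[0,0,0],[0,0,0],[0,0,0],[0,0,0]], "delta_pos": [[0,0,0.1],[0,0,0.1],[0,0,0.1],[0,0,0]], "jaw": [255,255,255,255]}}

```text
clock: 4.85
eef_pos: [0.4657, 0.2555, -0.0025]
ee_rot: [3.141, 0.0, -0.061]
force: [-0.3, -0.3, -0.3]
width: 0.003
```

```bash
python3 - <<'E'
from h import *
st=manip.get_state(); print(st["eef_pos"],st["force"],st["qpos"])
im=manip.capture("side"); cv2.imwrite("pics/side3z.png",cv2.resize(im[270:380,240:350,::-1],None,fx=5,fy=5,interpolation=cv2.INTER_CUBIC))
print((np.array(proj("side",st["eef_pos"]))-[240,270])*5)
E
```

```text
[ 0.4657  0.2555 -0.0025] [-0.2908 -0.2816 -0.2719] [ 0.8073  0.4792 -0.4682 -0.     -0.6238  0.7025]
[385.4988 416.7487]
```

View pics/side3z.png

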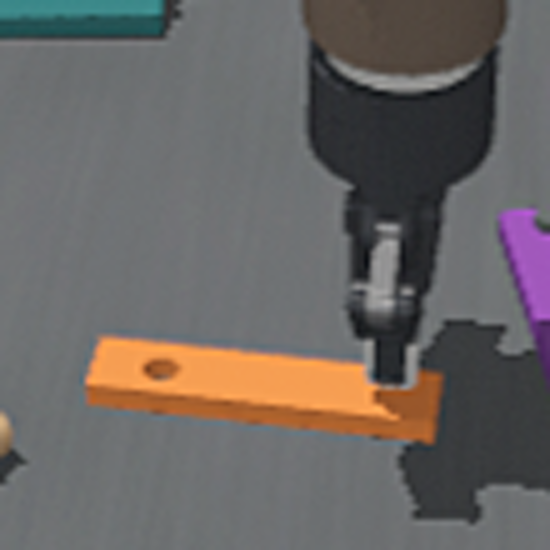

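>>> {"method": "step_arm", "body": {"turn": [[0,0,0],[0,0,0],[0,0,0]], "delta_pos": [[0,0,0.1],[0,0,0.1],[0,0,0]], "jaw": [255,255,255]}}

```text
clock: 5.2
eef_pos: [0.4657, 0.2555, -0.0044]
ee_rot: [3.141, 0.0, -0.061]
force: [0.4, 0.0, 0.4]
width: -0.0
```

>>> {"method": "step_arm", "body": {"turn": [[0,0,0],[0,0,0],[0,0,0]], "delta_pos": [[0,0,0.1],[0,0,0.1],[0,0,0]], "jaw": [255,255,255]}}

```text
clock: 5.5
eef_pos: [0.4657, 0.2555, -0.0065]
ee_rot: [3.141, 0.0, -0.061]
force: [-0.2, -0.5, 0.3]
width: -0.004
```

```bash
python3 - <<'E'
from h import *
st=manip.get_state(); print(st["eef_pos"],st["force"])
im=manip.capture("wrist"); cv2.imwrite("pics/w4.png",im[:,:,::-1])
m=mask(im,(8,150,80),(30,255,255))
for r in (20,100,150,200,250):
    x=np.nonzero(m[r])[0]; a,b=x.min(),x.max()+1
    print(r,a,b,[np.linalg.norm(onz("wrist",(a,r),z,st)-onz("wrist",(b,r),z,st)) for z in (.012,.0,-.006)])
E
```

```text
[ 0.4657  0.2555 -0.0065] [-0.197  -0.5172  0.3092]
20 280 359 [np.float64(0.02992847486798611), np.float64(0.03233948067174585), np.float64(0.03354498357362573)]
100 282 357 [np.float64(0.030118433539457493), np.float64(0.03254474220984887), np.float64(0.03375789654504452)]
150 283 355 [np.float64(0.030040487056820997), np.float64(0.03246051644225548), np.float64(0.03367053113497272)]
200 285 354 [np.float64(0.02995639961882892), np.float64(0.03236965501053622), np.float64(0.03357628270638982)]
250 286 352 [np.float64(0.029865016717380018), np.float64(0.03227091040065646), np.float64(0.03347385724229461)]
```

View pics/w4.png

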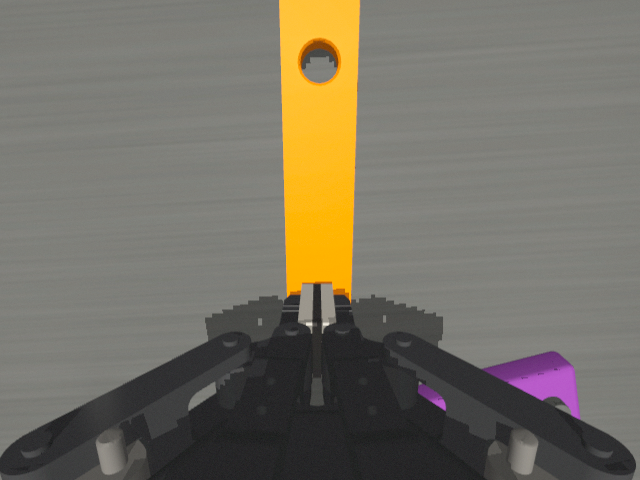

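```bash
python3 - <<'E'
from h import *
st=manip.get_state();R=Ro.from_euler("xyz",st["ee_rot"]).as_matrix()
for x in (.008,.011):
  for z in (0,-.01,-.015,-.02,-.03): print(x,z,proj("wrist",st["eef_pos"]+R@[x,0,z],st))
E
```

```text
0.008 0 [316.3351 267.6651]
0.008 -0.01 [316.3378 274.9356]
0.008 -0.015 [316.3393 278.8901]
0.008 -0.02 [316.3409 283.0831]
0.008 -0.03 [316.3443 292.2767]
0.011 0 [316.3351 262.1876]
0.011 -0.01 [316.3378 269.181 ]
0.011 -0.015 [316.3393 272.9864]
0.011 -0.02 [316.3409 277.0226]
0.011 -0.03 [316.3444 285.8765]
```

>>> {"method": "step_arm", "body": {"turn": [[0,0,0],[0,0,0],[0,0,0]], "delta_pos": [[0,0,0.1],[0,0,0.1],[0,0,0]], "jaw": [255,255,255]}}

```text
clock: 5.85
eef_pos: [0.4657, 0.2555, -0.0084]
ee_rot: [3.141, 0.0, -0.061]
force: [0.4, 0.1, 0.1]
width: 0.001
```

>>> {"method": "step_arm", "body": {"turn": [[0,0,0],[0,0,0],[0,0,0],[0,0,0]], "delta_pos": [[0,0,0.1],[0,0,0.1],[0,0,0.1],[0,0,0]], "jaw": [255,255,255,255]}}

```text
clock: 6.25
eef_pos: [0.4657, 0.2555, -0.0115]
ee_rot: [3.141, 0.0, -0.061]
force: [-0.3, 1.1, 0.6]
width: 0.001
```

>>> {"method": "step_arm", "body": {"turn": [[0,0,0],[0,0,0],[0,0,0]], "delta_pos": [[0,0,0.1],[0,0,0.1],[0,0,0]], "jaw": [255,255,255]}}

```text
clock: 6.55
eef_pos: [0.4659, 0.2556, -0.0121]
ee_rot: [3.142, -0.0, -0.06]
force: [-2.4, -0.6, 7.4]
width: -0.0
```

```bash
python3 - <<'E'
from h import *
st=manip.get_state(); print(st["eef_pos"],st["force"])
im=manip.capture("side"); cv2.imwrite("pics/side5z.png",cv2.resize(im[270:380,240:350,::-1],None,fx=5,fy=5,interpolation=cv2.INTER_CUBIC))
im=manip.capture("top"); cv2.imwrite("pics/top5z.png",cv2.resize(im[190:300,180:290,::-1],None,fx=5,fy=5,interpolation=cv2.INTER_CUBIC))
E
```

```text
[ 0.4659  0.2556 -0.0121] [-2.4333 -0.5932  7.4313]
```

View pics/side5z.png

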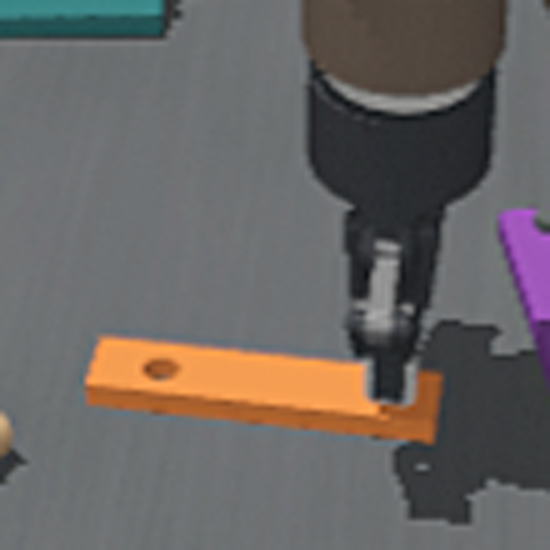

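Contact at eef z = -0.012 on the 12 mm bar, so the shut fingertips end 24 mm behind the stated TCP. I'll redo the grasp with that correction.

>>> {"method": "step_arm", "body": {"turn": [[0,0,0],[0,0,0],[0,0,0],[0,0,0],[0,0,0],[0,0,0],[0,0,0],[0,0,0],[0,0,0],[0,0,0]], "delta_pos": [[0,0,-1],[0,0,0],[0,0,0],[0,0,0],[0,0,0],[0,0,0],[0,0,0.8],[0,0,0.8],[0,0,0.5],[0,0,0]], "jaw": [0,0,0,0,0,0,0,0,0,0]}}

```text
clock: 7.65
eef_pos: [0.4651, 0.2549, -0.0256]
ee_rot: [3.14, 0.002, -0.061]
force: [-0.6, 0.3, -0.9]
width: 0.999
```

>>> {"method": "step_arm", "body": {"turn": [[0,0,0],[0,0,0],[0,0,0],[0,0,0],[0,0,0],[0,0,0],[0,0,0],[0,0,0]], "delta_pos": [[0,0,0],[0,0,0],[0,0,0],[0,0,0],[0,0,0],[0,0,0],[0,0,0],[0,0,0]], "jaw": [80,130,160,200,255,255,255,255], "newtons": 50}}

```text
clock: 8.45
eef_pos: [0.4661, 0.2559, -0.0238]
ee_rot: [-3.141, -0.001, -0.061]
force: [-0.4, -0.2, 5.6]
width: 0.334
```

>>> {"method": "step_arm", "body": {"turn": [[0,0,0],[0,0,0],[0,0,0],[0,0,0],[0,0,0],[0,0,0],[0,0,0]], "delta_pos": [[0,0,-0.3],[0,0,-1],[0,0,-2],[0,0,-3],[0,0,-2],[0,0,-0.7],[0,0,0]], "jaw": [255,255,255,255,255,255,255], "newtons": 80}}

```text
clock: 9.15
eef_pos: [0.4659, 0.2558, 0.0665]
ee_rot: [-3.14, -0.001, -0.061]
force: [-0.6, -0.0, -2.1]
width: 0.321
```

```bash
python3 - <<'E'
from h import *
plan([*pw(-200),.075],PY)
im=manip.capture("side"); cv2.imwrite("pics/side6.png",im[:,:,::-1])
E
```

```text
at 9.15 [0.4659 0.2558 0.0665] [-3.1401 -0.0009 -0.0613] F [-0.5595 -0.0317 -2.0552] w 0.32136844886418225
turn deg [ -0.0801  -0.0598 -10.3872] shift cm now-axes [-19650.194    3636.6614    -24.1582] after-turn axes [-19983.8647     34.1537     -0.8534]
```

View pics/side6.png

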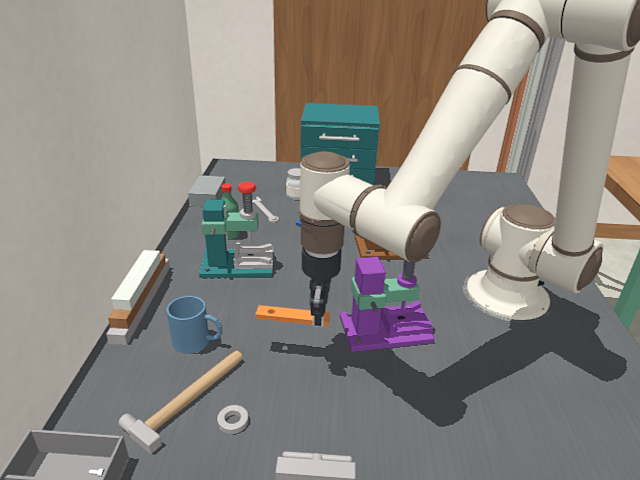

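```bash
python3 - <<'E'
from h import *
print(pw(-.2)); plan([*pw(-.200),.0665],PY)
E
```

```text
[ 0.4684 -0.0879]
at 9.2 [0.4653 0.2552 0.0653] [ 3.1414  0.0008 -0.0615] F [ 0.0213 -0.1854 -2.0538] w 0.3262165810653036
turn deg [  0.0069   0.0467 -10.4003] shift cm now-axes [ 2.4227 34.2288 -0.1105] after-turn axes [-3.7961 34.1038 -0.1152]
```

>>> {"method": "step_arm", "body": {"turn": [[0,0,-5.2],[0,0,-5.2],[0,0,0],[0,0,0],[0,0,0],[0,0,0],[0,0,0],[0,0,0],[0,0,0],[0,0,0],[0,0,0],[0,0,0]], "delta_pos": [[0,0,0],[0,0,0],[-0.2,2,0],[-0.3,3,0],[-0.4,3.6,0],[-0.4,3.6,0],[-0.4,3.6,0],[-0.4,3.6,0],[-0.4,3.6,0],[-0.4,3.6,0],[-0.4,3,0],[-0.3,2,0]], "jaw": [255,255,255,255,255,255,255,255,255,255,255,255]}}

```text
clock: 10.4
eef_pos: [0.466, -0.0651, 0.0644]
ee_rot: [3.142, 0.004, 0.117]
force: [-0.2, 0.1, -2.7]
width: 0.321
```

>>> {"method": "step_arm", "body": {"turn": [[0,0,0],[0,0,0],[0,0,0]], "delta_pos": [[-0.2,1.5,0],[0,0.7,0],[0,0,0]], "jaw": [255,255,255]}}

```text
clock: 10.7
eef_pos: [0.4678, -0.0855, 0.0649]
ee_rot: [-3.142, 0.002, 0.118]
force: [-0.3, 1.0, -1.1]
width: 0.326
```

```bash
python3 - <<'E'
from h import *
plan([*pw(-.200),.0665],PY)
st=manip.get_state()
for n in ("wrist","side","top"):
    im=manip.capture(n); cv2.imwrite(f"pics/{n}7.png",im[:,:,::-1])
    if n!="wrist": cv2.imwrite(f"pics/{n}7z.png",cv2.resize(im[170:330,190:350,::-1] if n=="side" else im[110:270,290:450,::-1],None,fx=3.7,fy=3.7,interpolation=cv2.INTER_CUBIC))
E
```

```text
at 10.7 [ 0.4678 -0.0855  0.0649] [-3.1416  0.0021  0.1181] F [-0.2602  1.0381 -1.0642] w 0.3263270176107503
turn deg [-0.0025  0.1178 -0.1106] shift cm now-axes [ 0.0348  0.2473 -0.1613] after-turn axes [ 0.0346  0.2474 -0.1612]
```

View pics/wrist7.png

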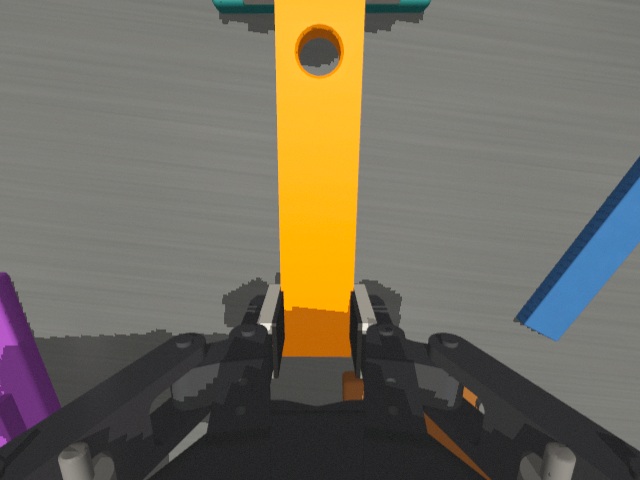

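View pics/side7z.png

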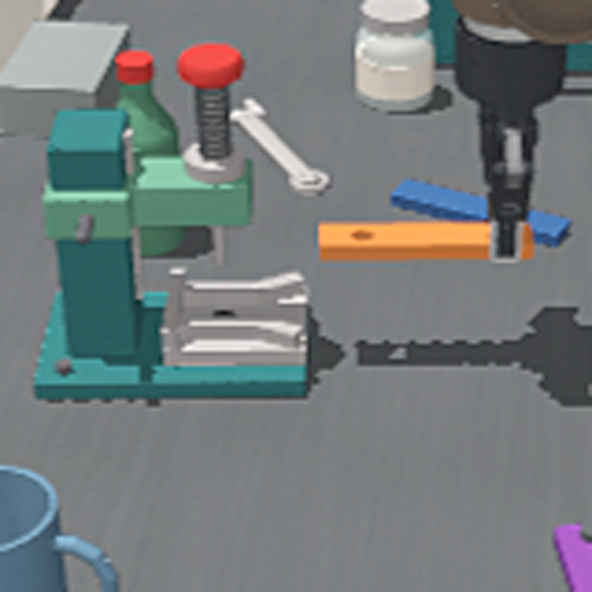

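View pics/top7z.png

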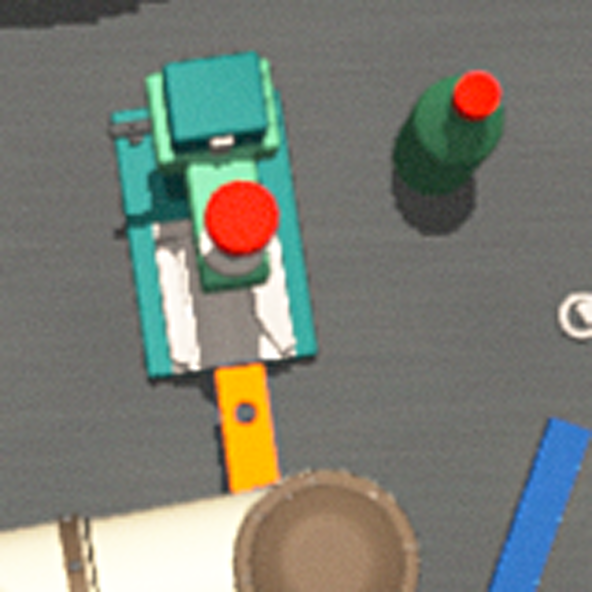

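```bash
python3 - <<'E'
from h import *
import cv2
st=manip.get_state()
im=cv2.imread("pics/wrist7.png")[:,:,::-1].copy()
m=mask(im,(80,120,40),(97,255,255))
for r in (1,3,5,8):
    x=np.nonzero(m[r])[0]
    if len(x): print(r,x.min(),x.max()+1)
a,b=[onz("wrist",(c,3),.010,st) for c in (213.5,430)]
print(a,b,np.linalg.norm(a-b),(a+b)/2)
mid=(a+b)/2
c,s=np.cos(PY),np.sin(PY)
d=mid[:2]-PA; print("foot mid in press frame",c*d[0]+s*d[1],-s*d[0]+c*d[1])
print("hole",onz("wrist",(319.5,49),.10,st)," bar sides")
mo=mask(im,(8,150,80),(30,255,255))
for r in (20,100,200,260):
    x=np.nonzero(mo[r])[0]; x=x[(x>250)&(x<390)]; u=(x.min()+x.max()+1)/2; w=onz("wrist",(u,r),.10,st); d=w[:2]-PA; print(r,x.min(),x.max()+1,w,"press y",-s*d[0]+c*d[1])
# top view press refinement: left/right teal foot edges lines at z=.016
t=cv2.imread("pics/top0.png")[:,:,::-1].copy()
mt=mask(t,(80,120,50),(97,255,255))
L=[];Rr=[]
for r in range(165,204,3):
    x=np.nonzero(mt[r,315:385])[0]+315
    L.append(onz("top",(x.min(),r),.016)); Rr.append(onz("top",(x.max()+1,r),.016))
for E_ in (L,Rr):
    E_=np.array(E_); p=np.polyfit(E_[:,0],E_[:,1],1); print("edge yaw",np.arctan(p[0]),"y at .667",np.polyval(p,.667), np.abs(np.polyval(p,E_[:,0])-E_[:,1]).max())
E
```

```text
1 213 430
3 214 430
5 215 428
8 217 425
[ 0.6054 -0.0097  0.01  ] [ 0.62 -0.13  0.01] 0.12119182459325309 [ 0.6127 -0.0699  0.01  ]
foot mid in press frame -0.05461668293057014 0.0006534304246425329
hole [ 0.5694 -0.0732  0.1   ]  bar sides
20 275 365 [ 0.5781 -0.0723  0.1   ] press y 0.0024465956908824842
100 277 361 [ 0.5531 -0.075   0.1   ] press y 0.0027109405630285667
200 279 357 [ 0.5172 -0.079   0.1   ] press y 0.0029929493970543286
260 280 355 [ 0.4928 -0.0818  0.1   ] press y 0.003144597295697535
edge yaw 0.13030081338922062 y at .667 -0.004434795592081528 0.0012033611606105145
edge yaw 0.1181245427995401 y at .667 -0.12390110764758507 0.0011895561741772642
```

>>> {"method": "step_arm", "body": {"turn": [[0,0,-0.5],[0,0,0],[0,0,0],[0,0,0],[0,0,0],[0,0,0]], "delta_pos": [[0,0.2,0],[0,0,1.5],[0,0,2],[0,0,1.5],[0,0,0.3],[0,0,0]], "jaw": [255,255,255,255,255,255]}}

```text
clock: 11.45
eef_pos: [0.4689, -0.0863, 0.0125]
ee_rot: [3.141, 0.001, 0.13]
force: [-0.4, -0.4, -0.2]
width: 0.321
```

```bash
cat > look.py <<'E'
from h import *
import sys
i=sys.argv[1]
st=manip.get_state(); plan([*pw(-.100),.0075],PY)
c,s=np.cos(PY),np.sin(PY); d=st["eef_pos"][:2]-PA; print("TCP press x,y mm",1e3*(c*d[0]+s*d[1]),1e3*(-s*d[0]+c*d[1]),"tip x",1e3*(c*d[0]+s*d[1])+130)
n="side"; im=manip.capture(n); cv2.imwrite(f"pics/{n}{i}z.png",cv2.resize(im[170:290,190:340,::-1],None,fx=5,fy=5,interpolation=cv2.INTER_CUBIC))
if len(sys.argv)>2:
    n="top"; im=manip.capture(n); cv2.imwrite(f"pics/{n}{i}z.png",cv2.resize(im[110:230,290:410,::-1],None,fx=5,fy=5,interpolation=cv2.INTER_CUBIC))
E
python3 look.py 8 t
```

```text
at 11.45 [ 0.4689 -0.0863  0.0125] [3.1414 0.001  0.1304] F [-0.4388 -0.3995 -0.1744] w 0.3214494022031723
turn deg [0.0101 0.0556 0.5937] shift cm now-axes [9.9295 0.2637 0.4893] after-turn axes [9.9312 0.1609 0.4989]
TCP press x,y mm -199.31185734869482 1.608856479356397 tip x -69.31185734869482
```

View pics/side8z.png

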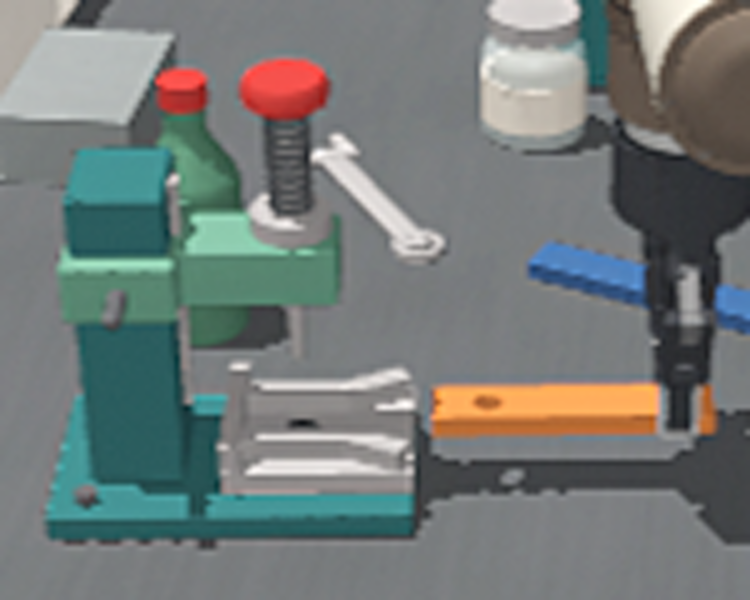

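View pics/top8z.png

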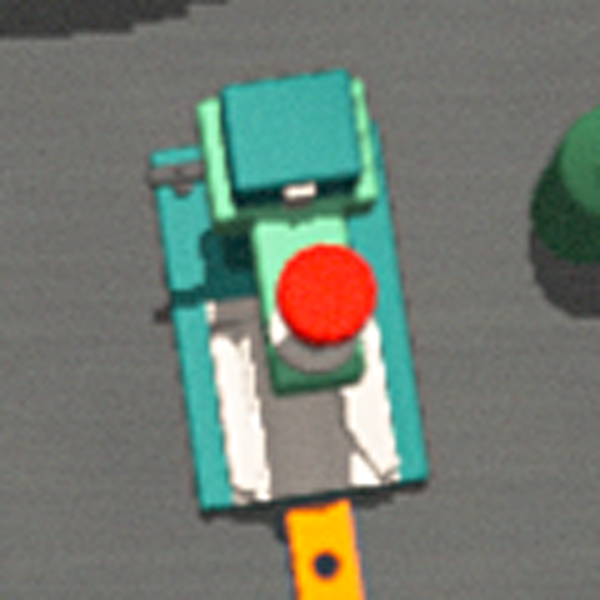

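```bash
python3 - <<'E'
from h import *
plan([*pw(-.100),.0075],PY)
for z in (.032,.036,.040): print(z,[(proj("side",[*pw(x,.0166),z])-[190,170])*5 for x in (-.069,-.219)])
E
```

```text
at 11.55 [ 0.4698 -0.0863  0.0134] [ 3.1414 -0.0015  0.1301] F [-0.1772  0.383  -1.6528] w 0.32180526098224965
turn deg [ 0.0092 -0.085   0.5801] shift cm now-axes [9.8459 0.2504 0.6041] after-turn axes [9.8489 0.1508 0.5895]
0.032 [array([427.8319, 440.1331]), array([708.92  , 437.4302])]
0.036 [array([427.7071, 433.8277]), array([709.232 , 431.1594])]
0.04 [array([427.582 , 427.5027]), array([709.545 , 424.8691])]
```

>>> {"method": "step_arm", "body": {"turn": [[0,0,0.3],[0,0,0],[0,0,0],[0,0,0],[0,0,0],[0,0,0],[0,0,0]], "delta_pos": [[0,0.18,0.15],[0.8,0,0],[0.8,0,0],[0.8,0,0],[0.8,0,0],[0.6,0,0],[0,0,0]], "jaw": [255,255,255,255,255,255,255]}}

```text
clock: 12.25
eef_pos: [0.5081, -0.0835, 0.0111]
ee_rot: [3.141, -0.001, 0.124]
force: [-0.2, -0.4, -1.4]
width: 0.325
```

```bash
python3 look.py 9 t
```

```text
at 12.25 [ 0.5081 -0.0835  0.0111] [ 3.1415 -0.0007  0.1243] F [-0.1603 -0.4103 -1.4151] w 0.32465997318559775
turn deg [ 0.0069 -0.0428  0.2457] shift cm now-axes [ 6.0069 -0.0042  0.3668] after-turn axes [ 6.0071 -0.0299  0.3623]
TCP press x,y mm -160.07128309556907 -0.2992645066168358 tip x -30.071283095569072
```

View pics/side9z.png

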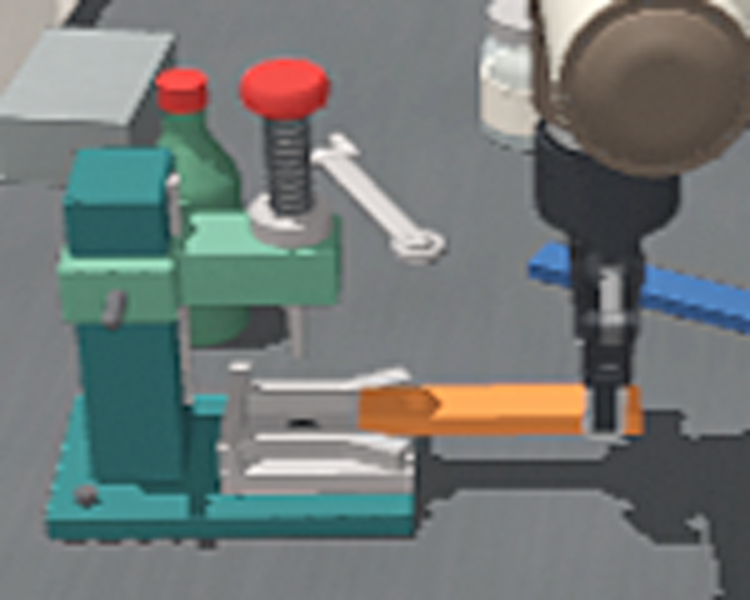

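View pics/top9z.png

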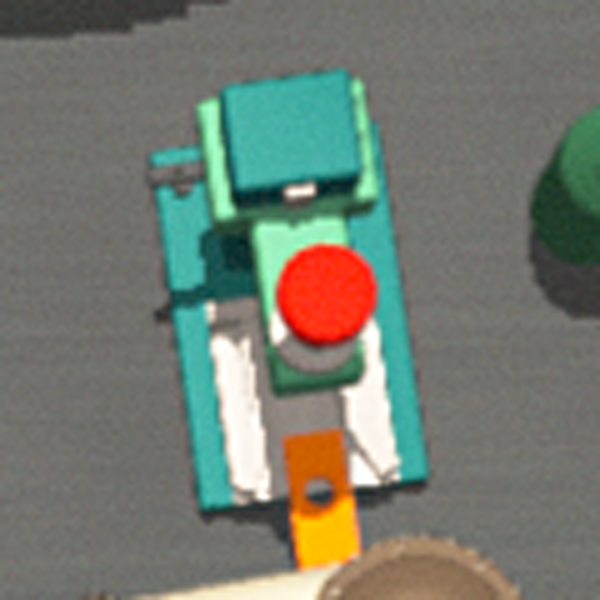

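```bash
python3 - <<'E'
from h import *
for x,y in ((-.055,.03),(-.025,.0165),(.03,.0165),(-.055,-.03),(-.025,-.0165),(.03,-.0165)):
    print(x,y,(proj("top",[*pw(x,y),.042])-[290,110])*5, (proj("side",[*pw(x,y),.042])-[190,170])*5)
im=cv2.imread("pics/top9z.png"); 
print((proj("top",[*pw(-.03,.015),.047])-[290,110])*5,(proj("top",[*pw(-.03,-.015),.047])-[290,110])*5)
im=manip.capture("wrist"); cv2.imwrite("pics/w9.png",im[:,:,::-1])
E
```

```text
-0.055 0.03 [257.517  486.8806] [400.4855 438.4376]
-0.025 0.0165 [275.6268 424.6465] [344.0885 425.0036]
0.03 0.0165 [260.2983 317.7364] [239.3691 425.9742]
-0.055 -0.03 [375.2802 470.4216] [402.7389 378.1618]
-0.025 -0.0165 [340.3133 415.6137] [346.4962 391.8089]
0.03 -0.0165 [324.8328 308.7394] [243.9341 392.6854]
[280.4093 432.5438] [339.4791 424.2943]
```

View pics/w9.png

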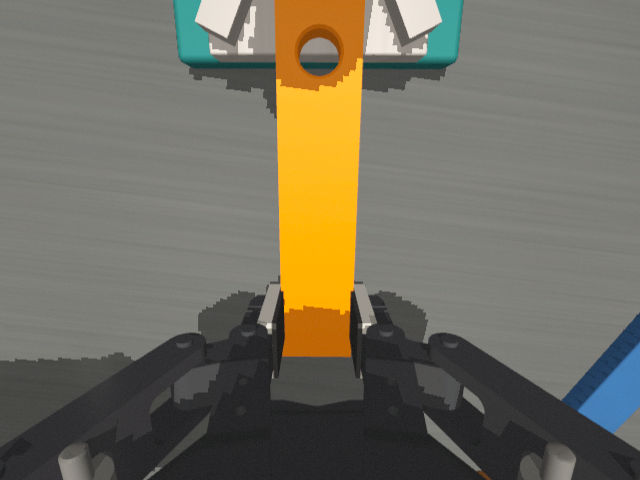

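The wrist view shows the guide mouth tips at columns 235 and 405 and the bar centred at 320, so it's centred. I'll slide on while watching the force.

>>> {"method": "step_arm", "body": {"turn": [[0,0,0],[0,0,0],[0,0,0],[0,0,0],[0,0,0],[0,0,0]], "delta_pos": [[0.4,0,0],[0.5,0,0],[0.5,0,0],[0.5,0,0],[0.3,0,0],[0,0,0]], "jaw": [255,255,255,255,255,255]}}

```text
clock: 13.0
eef_pos: [0.5294, -0.0808, 0.0112]
ee_rot: [3.142, -0.0, 0.124]
force: [-0.1, -0.5, -2.1]
width: 0.328
```

>>> {"method": "step_arm", "body": {"turn": [[0,0,0],[0,0,0],[0,0,0],[0,0,0],[0,0,0],[0,0,0],[0,0,0]], "delta_pos": [[0.4,0,0],[0.5,0,0.05],[0.5,0,0.05],[0.5,0,0.05],[0.5,0,0.05],[0.3,0,0],[0,0,0]], "jaw": [255,255,255,255,255,255,255]}}

```text
clock: 13.7
eef_pos: [0.5561, -0.0775, 0.0091]
ee_rot: [3.142, -0.0, 0.124]
force: [0.2, 0.0, -1.6]
width: 0.322
```

```bash
python3 look.py 10 t
```

```text
at 13.7 [ 0.5561 -0.0775  0.0091] [ 3.1416 -0.0002  0.1241] F [ 0.1523  0.0465 -1.63  ] w 0.322021836468506
turn deg [ 0.0023 -0.014   0.234 ] shift cm now-axes [ 1.1759 -0.0062  0.1615] after-turn axes [ 1.1759 -0.011   0.1612]
TCP press x,y mm -111.75873227440646 -0.11042543871158696 tip x 18.241267725593545
```

View pics/side10z.png

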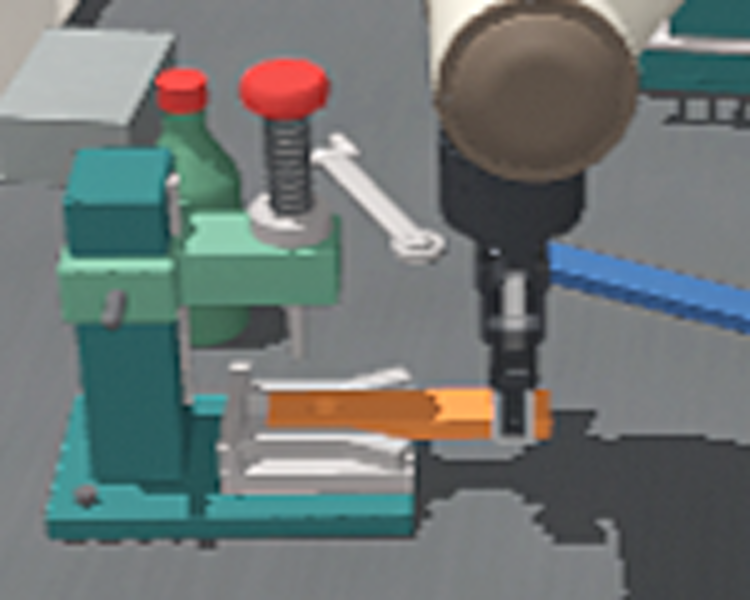

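>>> {"method": "step_arm", "body": {"turn": [[0,0,0],[0,0,0],[0,0,0],[0,0,0],[0,0,0],[0,0,0]], "delta_pos": [[0.3,0,0],[0.3,0,0.05],[0.1,0,0.05],[0,0,0.05],[0,0,0.05],[0,0,0]], "jaw": [255,255,255,255,255,255]}}

```text
clock: 14.4
eef_pos: [0.5623, -0.0767, 0.0071]
ee_rot: [-3.142, 0.0, 0.124]
force: [-0.8, -0.3, -1.6]
width: 0.322
```

>>> {"method": "step_arm", "body": {"turn": [[0,0,0],[0,0,0],[0,0,0],[0,0,0]], "delta_pos": [[0.1,0,0.05],[0.1,0,0.05],[0.05,0,0],[0,0,0]], "jaw": [255,255,255,255]}}

```text
clock: 14.8
eef_pos: [0.5651, -0.0764, 0.0064]
ee_rot: [3.142, -0.0, 0.124]
force: [-0.2, -0.6, 0.6]
width: 0.322
```

>>> {"method": "step_arm", "body": {"turn": [[0,0,0],[0,0,0],[0,0,0]], "delta_pos": [[0.1,0,0],[0.1,0,0],[0,0,0]], "jaw": [255,255,255]}}

```text
clock: 15.1
eef_pos: [0.5673, -0.0761, 0.0063]
ee_rot: [3.141, -0.0, 0.124]
force: [-1.2, -0.6, 0.7]
width: 0.323
```

>>> {"method": "step_arm", "body": {"turn": [[0,0,0],[0,0,0]], "delta_pos": [[0.1,0,0],[0,0,0]], "jaw": [255,255]}}

```text
clock: 15.3
eef_pos: [0.5681, -0.076, 0.0063]
ee_rot: [3.142, -0.0, 0.124]
force: [-1.4, -0.3, 1.4]
width: 0.326
```

>>> {"method": "step_arm", "body": {"turn": [[0,0,0],[0,0,0]], "delta_pos": [[0.05,0,0],[0,0,0]], "jaw": [255,255]}}

```text
clock: 15.5
eef_pos: [0.5684, -0.076, 0.0063]
ee_rot: [3.142, 0.0, 0.124]
force: [-1.2, -1.4, 0.9]
width: 0.323
```

>>> {"method": "step_arm", "body": {"turn": [[0,0,0],[0,0,0],[0,0,0]], "delta_pos": [[0.05,0,0],[0.05,0,0],[0,0,0]], "jaw": [255,255,255]}}

```text
clock: 15.8
eef_pos: [0.5686, -0.076, 0.0062]
ee_rot: [-3.142, 0.002, 0.124]
force: [-4.3, -0.6, 4.5]
width: 0.324
```

```bash
python3 look.py 11 t
```

```text
at 15.8 [ 0.5686 -0.076   0.0062] [-3.1415  0.0019  0.1239] F [-4.2565 -0.6281  4.5103] w 0.32366143562805405
turn deg [-0.0025  0.1067  0.2218] shift cm now-axes [-0.083  -0.0098 -0.1304] after-turn axes [-0.0828 -0.0095 -0.1305]
TCP press x,y mm -99.1715661645363 -0.09507242466893703 tip x 30.8284338354637
```

View pics/side11z.png

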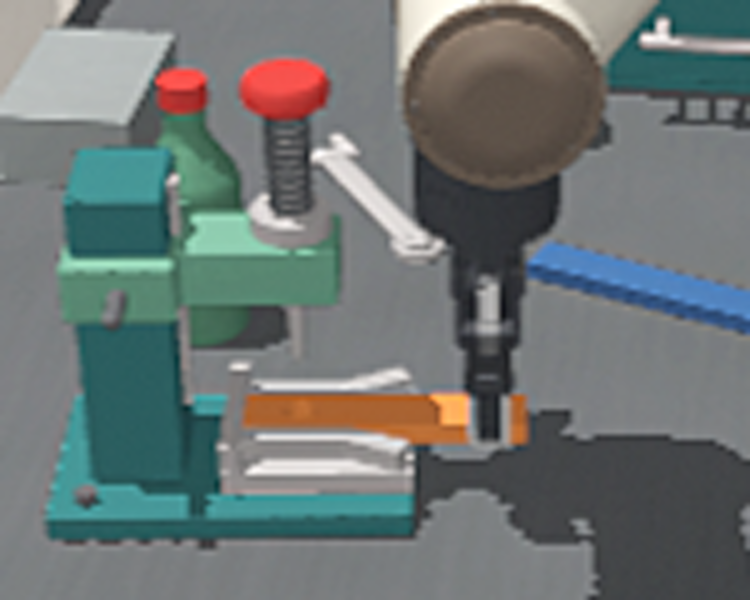

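>>> {"method": "step_arm", "body": {"turn": [[0,0,0],[0,0,0]], "delta_pos": [[0.05,0,0],[0,0,0]], "jaw": [255,255]}}

```text
clock: 16.1
eef_pos: [0.5686, -0.076, 0.0061]
ee_rot: [-3.142, 0.003, 0.124]
force: [-5.5, 0.3, 6.0]
width: 0.322
```

The arm stalled against the end stop at about 5.5 N. Releasing now.

>>> {"method": "step_arm", "body": {"turn": [[0,0,0],[0,0,0],[0,0,0],[0,0,0],[0,0,0],[0,0,0],[0,0,0]], "delta_pos": [[-0.05,0,-0.03],[0,0,0],[0,0,0],[0,0,0],[0,0,0],[0,0,0],[0,0,0]], "jaw": [200,150,100,50,20,0,0]}}

```text
clock: 16.8
eef_pos: [0.5696, -0.0758, 0.0065]
ee_rot: [3.142, -0.0, 0.124]
force: [-0.4, 0.1, 0.4]
width: 1.0
```

```bash
python3 look.py 12 t
```

```text
at 16.8 [ 0.5696 -0.0758  0.0065] [ 3.1416 -0.0003  0.1242] F [-0.4152  0.0857  0.4094] w 0.9996707117245033
turn deg [ 0.0016 -0.0187  0.2379] shift cm now-axes [-0.1931 -0.0049 -0.1014] after-turn axes [-0.1932 -0.0041 -0.1014]
TCP press x,y mm -98.06832206410789 -0.04086210157379713 tip x 31.93167793589211
```

View pics/side12z.png

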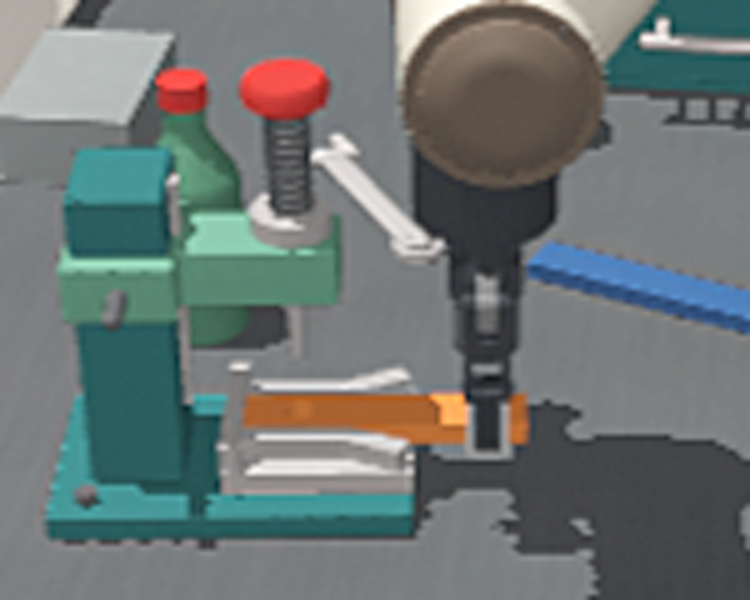

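View pics/top12z.png

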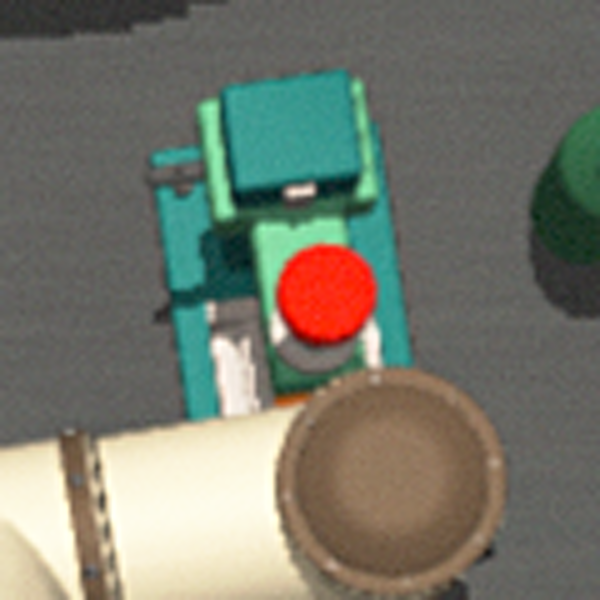

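The bar is flat and home. I'll go straight up, shut the fingers, and move over the cap.

>>> {"method": "step_arm", "body": {"turn": [[0,0,0],[0,0,0],[0,0,0],[0,0,0],[0,0,0],[0,0,0],[0,0,0],[0,0,0],[0,0,0],[0,0,0],[0,0,0]], "delta_pos": [[0,0,-1],[0,0,-2],[0,0,-2.5],[-0.5,0,-3],[-0.5,0,-3],[-0.5,0,-3],[-0.5,0,-3],[0,0,-3],[0,0,-3],[0,0,-1.5],[0,0,0]], "jaw": [0,0,0,255,255,255,255,255,255,255,255]}}

```text
clock: 18.0
eef_pos: [0.5508, -0.0784, 0.2602]
ee_rot: [3.141, -0.007, 0.124]
force: [0.3, -0.5, -0.3]
width: -0.001
```

```bash
python3 - <<'E'
from h import *
im=manip.capture("top")
st=manip.get_state()
plan([*PA,.25],.124)
cv2.imwrite("pics/top13z.png",cv2.resize(im[110:240,290:420,::-1],None,fx=4.6,fy=4.6,interpolation=cv2.INTER_CUBIC))
im=manip.capture("wrist"); cv2.imwrite("pics/w13.png",im[:,:,::-1])
m=mask(im,(0,180,100),(5,255,255))
c,_=cv2.findContours(m,cv2.RETR_EXTERNAL,cv2.CHAIN_APPROX_NONE)
for k in c:
    if cv2.contourArea(k)>200:
        e=cv2.fitEllipse(k); print(e,[onz("wrist",e[0],z,st) for z in (.22,.233,.248)])
E
```

```text
at 18.05 [ 0.5498 -0.0782  0.2578] [-3.1412 -0.003   0.1239] F [-0.6223 -0.1008 -0.116 ] w 0.002894793504138481
turn deg [-0.0204 -0.1711 -0.0063] shift cm now-axes [11.805   0.0405  0.82  ] after-turn axes [11.8074  0.0415  0.7848]
((317.9435729980469, 36.50098419189453), (82.42678833007812, 95.09898376464844), 0.2010934054851532) [array([ 0.673 , -0.0638,  0.22  ]), array([ 0.6696, -0.0642,  0.233 ]), array([ 0.6658, -0.0646,  0.248 ])]
```

View pics/w13.png

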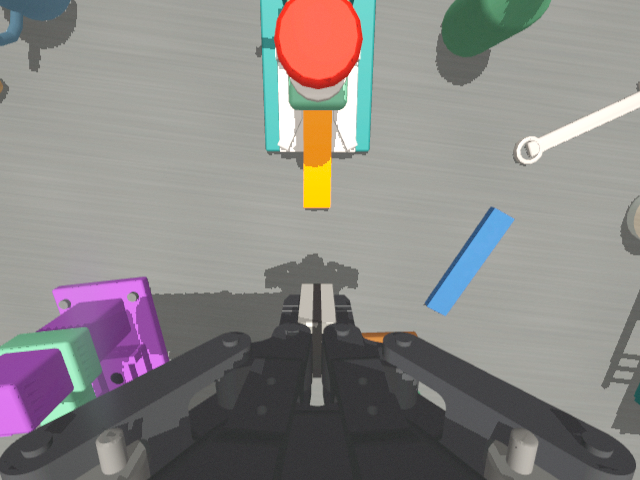

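View pics/top13z.png

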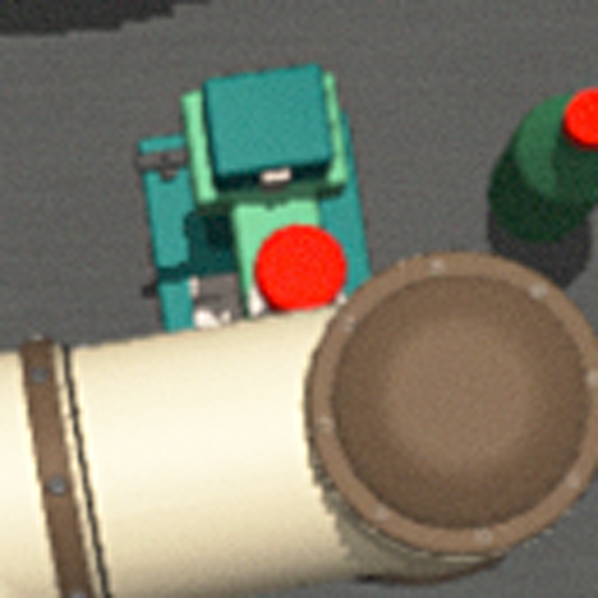

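>>> {"method": "step_arm", "body": {"turn": [[0,0,0],[0,0,0],[0,0,0],[0,0,0],[0,0,0],[0,0,0]], "delta_pos": [[2,0.04,0],[2.9,0,0],[2.9,0,0],[2.5,0,0],[1.5,0,0],[0,0,0]], "jaw": [255,255,255,255,255,255]}}

```text
clock: 18.7
eef_pos: [0.6672, -0.0638, 0.2529]
ee_rot: [-3.141, 0.005, 0.124]
force: [-0.7, 0.3, -0.0]
width: -0.002
```

```bash
python3 - <<'E'
from h import *
plan([.667,-.064,.21],.124)
im=manip.capture("side"); cv2.imwrite("pics/side14z.png",cv2.resize(im[130:290,170:330,::-1],None,fx=3.7,fy=3.7,interpolation=cv2.INTER_CUBIC))
E
```

```text
at 18.7 [ 0.6672 -0.0638  0.2529] [-3.1412  0.005   0.1241] F [-0.7285  0.3327 -0.0274] w -0.0023627409938374055
turn deg [-0.0223  0.2888  0.0029] shift cm now-axes [-0.0048  0.0216  4.2886] after-turn axes [-0.0264  0.0199  4.2886]
```

View pics/side14z.png

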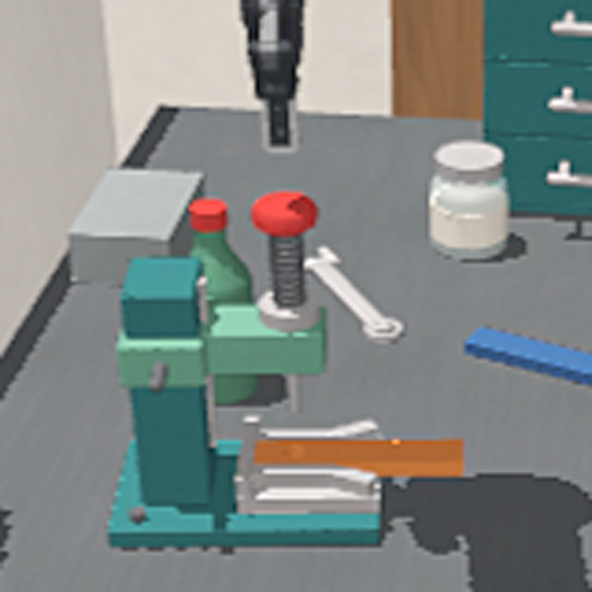

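>>> {"method": "step_arm", "body": {"turn": [[0,0,0],[0,0,0],[0,0,0],[0,0,0],[0,0,0]], "delta_pos": [[0,0,0.8],[0,0,1],[0,0,0.8],[0,0,0.3],[0,0,0]], "jaw": [255,255,255,255,255]}}

```text
clock: 19.25
eef_pos: [0.6661, -0.0642, 0.2268]
ee_rot: [-3.142, 0.001, 0.124]
force: [-0.0, 0.5, 1.0]
width: -0.003
```

>>> {"method": "step_arm", "body": {"turn": [[0,0,0],[0,0,0],[0,0,0],[0,0,0]], "delta_pos": [[0,0,0.3],[0,0,0.3],[0,0,0.3],[0,0,0]], "jaw": [255,255,255,255]}}

```text
clock: 19.65
eef_pos: [0.6665, -0.0641, 0.2179]
ee_rot: [-3.141, 0.001, 0.124]
force: [-0.8, -0.1, -0.3]
width: 0.001
```

>>> {"method": "step_arm", "body": {"turn": [[0,0,0],[0,0,0],[0,0,0],[0,0,0],[0,0,0]], "delta_pos": [[0,0,0.3],[0,0,0.3],[0,0,0.3],[0,0,0.3],[0,0,0]], "jaw": [255,255,255,255,255]}}

```text
clock: 20.15
eef_pos: [0.6669, -0.0641, 0.2065]
ee_rot: [3.141, -0.0, 0.124]
force: [0.2, -0.1, 2.1]
width: 0.0
```

```bash
python3 - <<'E'
from h import *
plan([.667,-.064,.16],.124)
im=manip.capture("side"); cv2.imwrite("pics/side15z.png",cv2.resize(im[130:290,170:330,::-1],None,fx=3.7,fy=3.7,interpolation=cv2.INTER_CUBIC))
E
```

```text
at 20.15 [ 0.6669 -0.0641  0.2065] [ 3.1414 -0.0005  0.1242] F [ 0.1702 -0.1383  2.102 ] w 0.00028678759895447943
turn deg [ 0.0126 -0.0258  0.0123] shift cm now-axes [ 0.0088 -0.0107  4.6509] after-turn axes [ 0.0108 -0.0097  4.6509]
```

View pics/side15z.png

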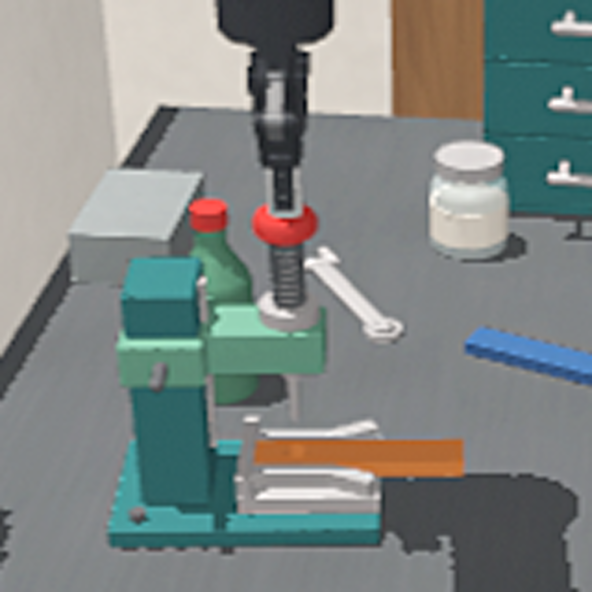

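Centred on the cap with a spring force of 2 N. Pressing down.

>>> {"method": "step_arm", "body": {"turn": [[0,0,0],[0,0,0],[0,0,0],[0,0,0],[0,0,0],[0,0,0],[0,0,0],[0,0,0]], "delta_pos": [[0,0,0.3],[0,0,0.3],[0,0,0.3],[0,0,0.3],[0,0,0.3],[0,0,0.3],[0,0,0.3],[0,0,0]], "jaw": [255,255,255,255,255,255,255,255]}}

```text
clock: 21.0
eef_pos: [0.6669, -0.0641, 0.1853]
ee_rot: [3.141, -0.0, 0.124]
force: [-0.2, 0.4, 5.5]
width: 0.001
```

>>> {"method": "step_arm", "body": {"turn": [[0,0,0],[0,0,0],[0,0,0],[0,0,0],[0,0,0]], "delta_pos": [[0,0,0.3],[0,0,0.3],[0,0,0.3],[0,0,0.3],[0,0,0]], "jaw": [255,255,255,255,255]}}

```text
clock: 21.5
eef_pos: [0.6669, -0.0641, 0.1739]
ee_rot: [3.141, -0.001, 0.124]
force: [-1.6, 0.8, 6.4]
width: -0.003
```

>>> {"method": "step_arm", "body": {"turn": [[0,0,0],[0,0,0],[0,0,0],[0,0,0]], "delta_pos": [[0,0,0.3],[0,0,0.3],[0,0,0.2],[0,0,0]], "jaw": [255,255,255,255]}}

```text
clock: 21.9
eef_pos: [0.667, -0.0641, 0.1663]
ee_rot: [3.141, -0.001, 0.124]
force: [-1.8, 0.6, 8.1]
width: 0.001
```

>>> {"method": "step_arm", "body": {"turn": [[0,0,0],[0,0,0],[0,0,0],[0,0,0],[0,0,0]], "delta_pos": [[0,0,0.15],[0,0,0.15],[0,0,0.15],[0,0,0.1],[0,0,0]], "jaw": [255,255,255,255,255]}}

```text
clock: 22.4
eef_pos: [0.667, -0.0642, 0.1633]
ee_rot: [3.14, -0.002, 0.125]
force: [-3.5, 1.6, 13.3]
width: -0.002
```

>>> {"method": "step_arm", "body": {"turn": [[0,0,0],[0,0,0],[0,0,0]], "delta_pos": [[0,0,0.1],[0,0,0.1],[0,0,0]], "jaw": [255,255,255]}}

```text
clock: 22.7
eef_pos: [0.6671, -0.0642, 0.1632]
ee_rot: [3.14, -0.003, 0.125]
force: [-5.4, 3.3, 20.2]
width: 0.0
```

Stalled at 0.1632 with 20 N. The spring forces along the way (5.5, 6.4 and 8.1 N) fit a contact height of 0.213, meaning 50 mm of travel. I'll hold and check by picture.

>>> {"method": "step_arm", "body": {"turn": [[0,0,0],[0,0,0],[0,0,0],[0,0,0],[0,0,0],[0,0,0]], "delta_pos": [[0,0,-0.02],[0,0,0],[0,0,0],[0,0,0],[0,0,0],[0,0,0]], "jaw": [255,255,255,255,255,255]}}

```text
clock: 23.3
eef_pos: [0.6671, -0.0642, 0.1632]
ee_rot: [3.14, -0.003, 0.125]
force: [-6.9, 2.8, 18.7]
width: -0.004
```

```bash
python3 - <<'E'
from h import *
st=manip.get_state(); print(st["clock"],st["eef_pos"],st["force"])
im=manip.capture("side"); cv2.imwrite("pics/side16.png",im[:,:,::-1]); cv2.imwrite("pics/side16z.png",cv2.resize(im[170:290,190:310,::-1],None,fx=5,fy=5,interpolation=cv2.INTER_CUBIC))
s0=cv2.imread("pics/side0.png")[:,:,::-1].copy()
for q in (s0,im):
    m=mask(q,(0,150,80),(6,255,255)); m[:,:236]=0; m[:,262:]=0; m[230:]=0
    ys,xs=np.nonzero(m); print(xs.min(),xs.max(),ys.min(),ys.max(), "bottom row cap")
for z in (.213,.163,.2): print(proj("side",[.667,-.064,z]))
E
```

```text
23.3 [ 0.6671 -0.0642  0.1632] [-6.8857  2.795  18.7125]
238 255 182 193 bottom row cap
239 255 201 211 bottom row cap
[246.6728 193.8444]
[247.5867 211.6043]
[246.914  198.5326]
```

View pics/side16z.png

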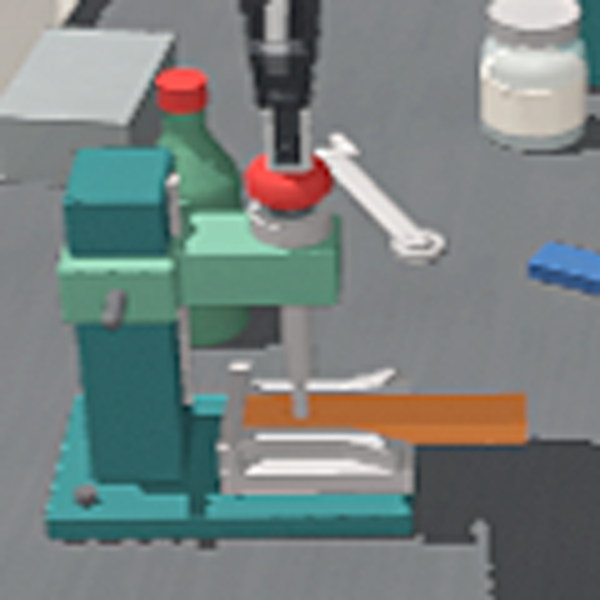

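The cap dropped 18 px (50 mm corresponds to 17.8 px) and the pin is through the hole. I'll hold a little longer, then rise.

>>> {"method": "step_arm", "body": {"turn": [[0,0,0],[0,0,0],[0,0,0],[0,0,0],[0,0,0],[0,0,0],[0,0,0],[0,0,0],[0,0,0],[0,0,0],[0,0,0],[0,0,0]], "delta_pos": [[0,0,0],[0,0,0],[0,0,0],[0,0,0],[0,0,-0.2],[0,0,-0.5],[0,0,-0.8],[0,0,-0.8],[0,0,-0.8],[0,0,-0.8],[0,0,-0.8],[0,0,-0.8]], "jaw": [255,255,255,255,255,255,255,255,255,255,255,255]}}

```text
clock: 24.55
eef_pos: [0.6668, -0.0641, 0.2131]
ee_rot: [-3.141, 0.0, 0.124]
force: [0.6, 0.2, 1.4]
width: 0.003
```

>>> {"method": "step_arm", "body": {"turn": [[0,0,0],[0,0,0],[0,0,0],[0,0,0],[0,0,0],[0,0,0],[0,0,0],[0,0,0]], "delta_pos": [[0,0,-1],[0,0,-2],[0,0,-2],[-2,0,-1],[-3,0,0],[-3,0,0],[-2,0,0],[0,0,0]], "jaw": [255,255,255,255,255,255,255,255]}}

```text
clock: 25.35
eef_pos: [0.5649, -0.0768, 0.2738]
ee_rot: [-3.141, 0.001, 0.124]
force: [0.8, 1.4, 1.0]
width: 0.003
```

```bash
python3 - <<'E'
from h import *
st=manip.get_state(); print(st["clock"],st["eef_pos"],st["force"])
im=manip.capture("side"); cv2.imwrite("pics/side17.png",im[:,:,::-1])
m=mask(im,(0,150,80),(6,255,255)); m[:,:236]=0; m[:,262:]=0; m[230:]=0
ys,xs=np.nonzero(m); print(xs.min(),xs.max(),ys.min(),ys.max())
st=manip.get_state()
im=manip.capture("wrist"); cv2.imwrite("pics/w17.png",im[:,:,::-1])
mo=mask(im,(8,150,80),(30,255,255)); c,_=cv2.findContours(mo,cv2.RETR_EXTERNAL,cv2.CHAIN_APPROX_NONE)
s,co=np.sin(PY),np.cos(PY)
for k in c:
    if cv2.contourArea(k)>200: 
        r=cv2.minAreaRect(k); print(r)
        for b in cv2.boxPoints(r):
            d=onz("wrist",b,.042,st)[:2]-PA; print(1e3*(co*d[0]+s*d[1]),1e3*(-s*d[0]+co*d[1]))
E
```

```text
25.35 [ 0.5649 -0.0768  0.2738] [0.8029 1.4301 1.0434]
238 255 182 193
((317.0, 174.5), (87.0, 26.0), 90.0)
-20.77178189793729 13.286602754354261
-20.656634133452123 -15.346854539958084
-118.61192227595915 -16.798621596296304
-118.7308534357275 13.886818966526901
```

View pics/side17.png

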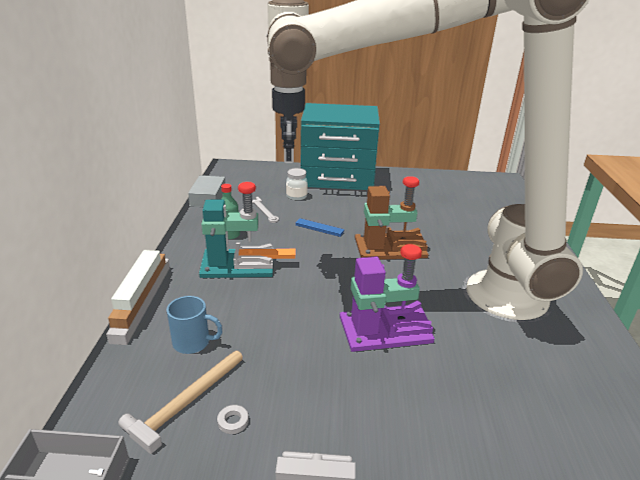

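View pics/w17.png

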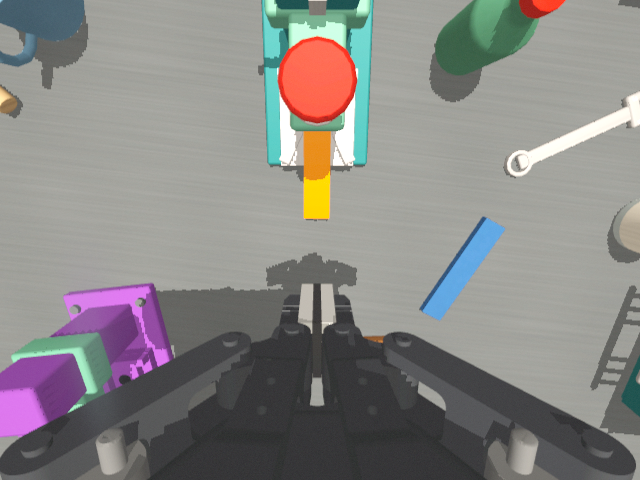

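The cap is back up at rows 182–193, exactly as at the start. The bar's tail is at press x = -118.7 mm (-120 expected, within the calibration error), and nothing else has moved.

```bash
python3 -c "
from plant import manip
print(manip.sign_off())"
```

```text
the job is handed in; nothing more can be done
None
```

The orange bar is home in the teal press and released. I pressed the cap to its stop, held it there about a second and let it spring fully back up. The job is handed in at about 25 s on the robot's clock.

- **Bar:** The first grasp closed above the bar without moving it. The real fingertips end about 24 mm short of the stated TCP, so I felt for the bar's top and corrected for that. I then slid the bar in until the arm stalled against the end stop at about 5.5 N and let go.
- **Press:** The cap stalled at about 20 N after roughly 50 mm of travel (18 px in the picture against 17.8 px expected), with the pin through the hole. I held it there for a bit over 1 s. The highest force I read was about 21 N, against the 40 N limit, but forces were only read at the end of each move.
- **Last checks:** The cap is at the same picture rows as at the start. The bar's tail measured at press x = -118.7 mm where -120 is nominal, and the felt stop came 0.8 mm past nominal. Both fit the 2 mm calibration. In the last side and wrist views I saw nothing else on the bench displaced, and the arm is clear of everything.

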